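# Tighten the lamp box's gland cap and switch the lamp on under its lip

## Robot

A 7-joint arm with a two-finger parallel gripper is mounted at the origin on the work surface. World frame = base frame: x ahead of the robot, y to its left, z up, the work surface at z = 0. Lengths are in mm, angles in rad, forces in N, time in s.
With the tool pointing down it reaches from about 425 to 1025 mm from the base axis. Payload 9.4 kg.
Tool frame: the origin (TCP) lies at the very end of the fingers, on their centre line; the grasp point (between the pads) lies 19 mm behind it; z points along the fingers, y is the line along which they close (so a half turn about z gives the same grasp; the last joint's range is limited). The gripper opens to 93 mm and grips with 3 to 60 N. Pads are 15 mm wide; open, the fingers measure 128 mm over their backs; the gripper's body (75 mm by 188 mm) begins 65 mm behind the grasp point.
Start: joints at [-0.077, 0.599, -0.003, 1.599, 0.002, 0.943, -0.08], TCP at [724.999, -0.008, 218.618] pointing down, gripper open.
Joint ranges: [-2.57, 2.57], [-0.35, 1.97], [-1.29, 1.29], [0.11, 2.56], [-1.05, 4.19], [0.11, 1.86], [-2.63, 2.63]. Speed limits (rad/s): [2.22, 2.22, 3.01, 3.01, 3.14, 3.14, 3.14].

## Interface

Orientations are given as a rotation vector (axis times angle).
In Python, from rig import get_state, capture, camera_info, finish_job gives the robot as it stands.
- The arm moves only by the tool arm_command, never from a script. Its argument "increments" is text: rows parted by semicolons, each of 7 numbers parted by spaces: the closure in counts, from 0 (fully open) to 255 (shut), then the shift along the tool's x, y, z in cm, then the turn, a rotation vector about the tool's x, y, z in degrees. A call has 1 to 10 rows; each row is the pose to reach, as a shift and turn from the pose commanded when the call began, along the tool's axes at that moment; what a row does not reach only later rows make up. A row lasts 1/10 s, in which the tool goes at most 50 mm and 8.59 degrees, less where a joint would pass 70% of its speed; a pose out of reach is approached as far as the arm can. A call with a gripper value outside its range is refused whole. The fingers move at their own pace and stop on an object; the grip force is fixed at half the most. Time passes only in rows, so rows that repeat a pose let the fingers close. It gives the time, the measured TCP pose, the force, the opening and the grip force at its end, in the units of the state.
- get_state(): the state, without advancing time (a new reading comes with each control period).
- capture(name): name is "scene" or "side" or "wrist"; returns the picture (400x640x3 uint8, blue, green, red); there is no depth.
- camera_info(name): a dict with "intrinsics" (3x3 intrinsics, pixels), "R" (3x3) and "t" (3): a world point X has camera coordinates R X + t; the wrist camera has in their place "T_tool_cam" (4x4, takes a point from camera to tool coordinates, whose origin is the TCP and whose axes are the flange's). Camera axes: x right, y down, z forward; pixel columns grow to the right and rows downward; lengths in mm; the calibration is good to about 2 mm. A picture is of the moment at which its call begins: read the wrist's pose just before it. camera_info takes no time and is no camera call.
- finish_job(): hands the job in; it is judged then, once.
The state is a dict: "clock": time; "joint_positions": joint angles; "joint_velocities": joint speeds; "joint_efforts": joint torques, N m; "tool_pos": TCP position; "tcp_rot": TCP orientation; "ft_force": force on the tool from outside, world axes, zero at the start; "ft_torque": the same for the moment, N m; "gripper_width": finger opening in mm; "grasp_force": force on a finger pad.
Only numpy, scipy, OpenCV 4.12 (cv2) and the standard library are available. Lean on these libraries where they do the work, as an engineer would, in place of code of your own. Each camera call takes 0.05 s, during which the arm holds its last target. There are 200 camera calls.

## Task

Get the microscope lamp box ready: screw the knurled gland cap on its top clockwise until it stops tight, and only then switch the lamp on by pushing the wide bar under the box's overhanging front lip fully up from below. Leave the narrow round plunger under the same lip (the fan) alone, and do not knock over or shift the bottles, jar, plates and mug.

Things in the scene. Friction and masses are not known exactly. Their poses are not given: they have to be found in the camera images.
- lamp_box: White box fixed to the bench: housing 180 deep (x), 260 wide (y), 165 high; on it a top slab 18 thick (165 to 183 high), 270 wide, overhanging the front by 50 as a lip. Origin: centre of the underside, on the bench. Its -x axis points out of the front (lip edge at x = -140, front face at -90), y runs along the lip. The front looks along world -y, turned 7 to 40 degrees away from the robot. In mm.
- cap_grip (a point): Centre of the knurled aluminium gland cap, half-way up it. The cap is round, about 47 mm across and 40 mm high, its axis upright, on top of the lamp box 160 mm behind the lip's edge; between it and the slab are a black flange 62 mm across and 6 mm high and a gap of 7 to 11 mm that shows the threaded neck. It can be gripped round the side at any yaw.
- gland_cap (a joint): Turn of the gland cap in rad, growing clockwise seen from above; 3.0 is the hard stop (tight), it starts between 0.4 and 1.6. It sinks 1.6 mm per rad, turns stiffly (0.12 N m) and stays where it is left.
- bar_under (a point): Middle of the underside of the lamp switch: a black flat bar 100 mm long (along y), 22 mm deep (x), 12 mm thick, hanging from two short stems under the lip, its underside 36 mm below the lip's underside when off, its front 12 mm behind the lip's front edge, 16 mm of air behind it. Axes as the lamp box's. In either half of the lip: its two black pin heads, 44 mm apart, show on top of the lip (look only, 2 mm proud, 12 when up).
- lamp_bar (a joint): Upward travel of the bar in m: 0 hanging down (off), 0.010 fully up (on, against its stop). It takes about 3.5 N upward and stays where it is left.
- plunger_under (a point): Middle of the underside of the fan switch: a black round plunger 24 mm across and 14 mm high on one stem, in the other half of the lip, 124 mm from the bar's middle, hanging as low as the bar; one black pin head shows above it on top of the lip. To be left alone.
- fan_plunger (a joint): Upward travel of the fan plunger in m: 0 hanging down (off), 0.010 fully up.
- jar: Small amber glass jar, 42 mm across, 45 mm high, on top of the lamp box near one rear corner; origin at its underside. Bystander.
- plate_a: Dark steel sample plate, 110 x 70 x 10 mm, flat on the bench before the lamp box; origin at its underside centre. Bystander.
- plate_b: A second such plate, 110 x 70 x 10 mm, farther out on the bench. Bystander.
- dropper: Clear plastic bottle, 48 mm across, 100 mm high, standing on the bench; origin at its underside. Bystander.
- reagent: Amber bottle, 56 mm across, 120 mm high, standing on the bench beyond the lamp box; origin at its underside. Bystander.
- mug: White mug, 80 mm across, 90 mm high, on the bench; origin at its underside. Bystander.

How it is judged (in metres and radians):
On the way, in this order (a step that is already met when the one before it is completed fails the run):
1. the gland cap is screwed tight while the lamp is still off (value of joint gland_cap above 2.9 rad and value of joint lamp_bar below 0.003 m), for 0.2 s.
2. the lamp bar is pushed fully up (value of joint lamp_bar above 0.008 m), for 0.2 s.
At the end, for the whole second after the job is handed in: The gland cap is within 0.1 rad of its stop, the lamp bar is up (over 8 of its 10 mm) and stays up, and the fan plunger still hangs down (less than 3 mm up) (value of joint gland_cap above 2.9 rad and value of joint lamp_bar above 0.008 m and value of joint fan_plunger below 0.003 m); the robot touches nothing.
It fails at once if the fan plunger is pushed (value of joint fan_plunger above 0.004 m).
It fails at once if a bottle, jar, plate or the mug is shifted by over 30 mm (distance of any of jar, plate_a, plate_b, dropper, reagent, mug from where it was at the start of the episode above 0.03 m).
It fails at once if a bottle, jar or the mug is knocked over (angle between any of jar, dropper, reagent, mug's own z axis and vertical above 0.5 rad).
It also fails if it takes over 51 s, if anything falls off the work surface, if the arm or the gripper's body presses on something with over 40 N, if the wrist force passes 120 N, or if a joint passes its speed limit or range.

## Working session

There is one attempt and no reset: what is moved stays moved. The work goes in short steps, Python scripts to look and compute and a tool call to move; the robot and the scene stay as the last step left them, time stands still between calls to the robot, and variables do not carry over. Pictures are saved under pics/ and viewed, at most 10 in all, crops included, and the job is handed in when it is done.

Besides the shell and the picture viewer there is one more tool, called as a command line: name --argument value ..., lists and objects as JSON in quotes. arm_command: Moves the arm, as the interface text tells. Its arguments: {"type":"object","properties":{"increments":{"type":"string"}},"required":["increments"]}

```bash
mkdir -p pics; python3 - <<'E'
from rig import *
import cv2,numpy as np
np.set_printoptions(precision=3,suppress=True)
print(get_state())
for n in("scene","side","wrist"):
    cv2.imwrite(f"pics/{n}0.png",capture(n));print(n,camera_info(n))
E
```

```text
{'clock': 0.0, 'joint_positions': array([-0.077,  0.6  , -0.003,  1.6  ,  0.002,  0.943, -0.08 ]), 'joint_velocities': array([-0.   , -0.001,  0.001,  0.001, -0.   , -0.   ,  0.001]), 'joint_efforts': array([  0.001, -76.506,   1.498, -25.234,  -0.052,   0.017,   0.   ]), 'tool_pos': array([724.501,  -0.032, 217.752]), 'tcp_rot': array([-2.221, -2.221,  0.002]), 'ft_force': array([ 0.065, -0.111,  0.314]), 'ft_torque': array([-0.014, -0.014,  0.011]), 'grasp_force': 0.0, 'gripper_width': 93.1440501955038}
scene {'intrinsics': array([[407.163,   0.   , 310.175],
       [  0.   , 407.163, 198.541],
       [  0.   ,   0.   ,   1.   ]]), 'R': array([[-0.547,  0.837,  0.008],
       [ 0.569,  0.379, -0.73 ],
       [-0.614, -0.395, -0.683]]), 't': array([ 303.971, -201.187, 1510.438])}
side {'intrinsics': array([[366.707,   0.   , 320.208],
       [  0.   , 366.707, 201.59 ],
       [  0.   ,   0.   ,   1.   ]]), 'R': array([[ 0.55 , -0.835,  0.021],
       [-0.456, -0.322, -0.83 ],
       [ 0.7  ,  0.447, -0.557]]), 't': array([-325.981,  396.36 ,  809.598])}
wrist {'intrinsics': array([[358.57 ,   0.   , 325.846],
       [  0.   , 358.57 , 194.139],
       [  0.   ,   0.   ,   1.   ]]), 'T_tool_cam': array([[  -0.001,   -0.956,   -0.292,   81.985],
       [   1.   ,   -0.001,    0.001,    1.557],
       [  -0.001,   -0.292,    0.956, -165.299],
       [   0.   ,    0.   ,    0.   ,    1.   ]])}
```

View pics/scene0.png

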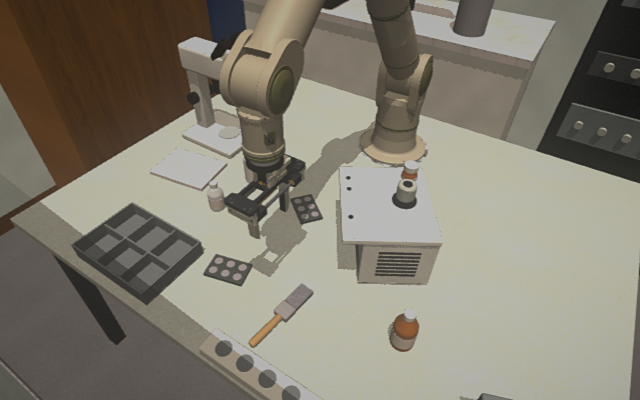

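View pics/side0.png

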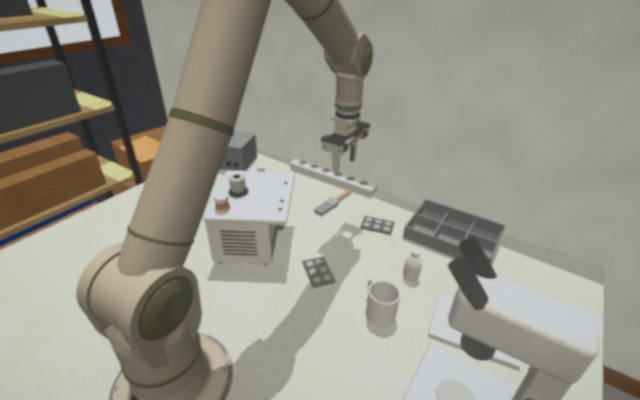

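The scene picture shows the box with its lip edge along column ~341 (rows 168–240), the cap at about (406,186) and pins near (349,180), (349,188), (351,213). The side picture shows the cap at (237,183), the lip on the right and the jar at (222,201). I'll enlarge both crops.

```bash
python3 - <<'E'
import cv2
a=cv2.imread("pics/scene0.png")[155:285,330:450];b=cv2.imread("pics/side0.png")[160:270,200:310]
cv2.imwrite("pics/c1.png",cv2.resize(a,None,fx=4.5,fy=4.5,interpolation=2));cv2.imwrite("pics/c2.png",cv2.resize(b,None,fx=5,fy=5,interpolation=2))
E
```

```text
(no output)
```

View pics/c1.png

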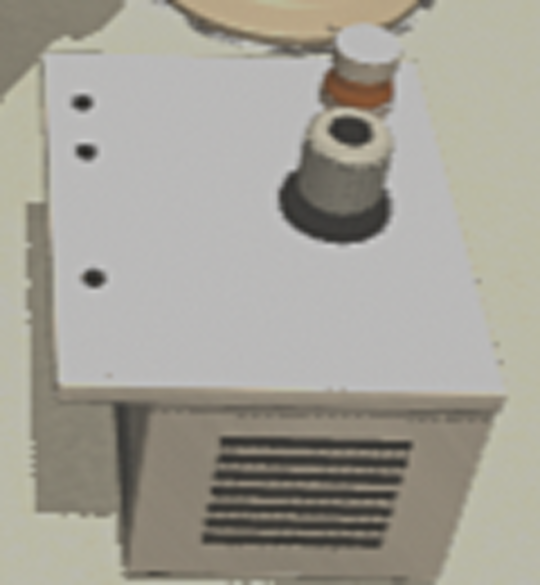

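View pics/c2.png

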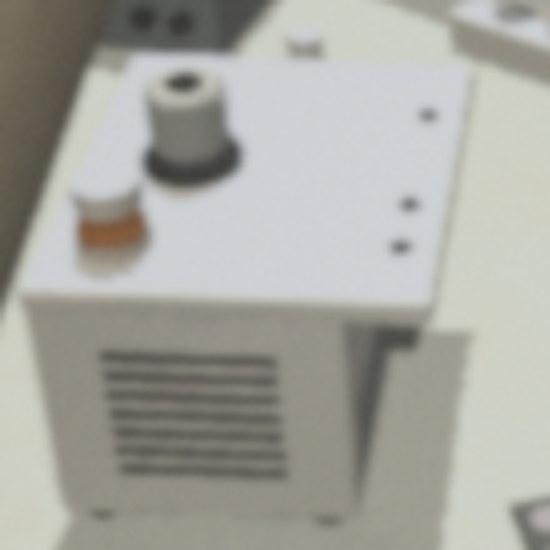

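```bash
cat > h.py <<'E'
from rig import *
import numpy as np
from scipy.spatial.transform import Rotation as Ro
from scipy.optimize import least_squares
np.set_printoptions(precision=2,suppress=True)
CI={n:camera_info(n) for n in("scene","side")}
def proj(n,X):
    c=CI[n];q=c["intrinsics"]@(c["R"]@np.asarray(X,float)+c["t"]);return q[:2]/q[2]
E
python3 - <<'E'
from h import *
s=lambda x,y:np.array([x,y])/4.5+[330,155]-.4
d=lambda x,y:np.array([x,y])/5+[200,160]-.4
# box pts: name->(x,y or pin offset,z)
obs=[]
C={'FR':(-140,135,183),'FF':(-140,-135,183),'BF':(90,-135,183),'BR':(90,135,183)}
for k,v in dict(FR=s(43,57),FF=s(60,387),BF=s(503,395)).items(): obs.append(("scene",C[k],v))
for k,v in dict(FR=d(433,306),FF=d(472,68),BR=d(22,297)).items(): obs.append(("side",C[k],v))
P=[(22,s(82,102),d(400,246)),(-22,s(86,151),d(409,204)),(-124,s(93,277),d(428,115))]
def W(p,b):
    th=p[2];c,sn=np.cos(th),np.sin(th);return np.array([p[0]+c*b[0]-sn*b[1],p[1]+sn*b[0]+c*b[1],b[2]])
def f(p):
    r=[proj(n,W(p,b))-v for n,b,v in obs]
    for o,a,b in P:
        X=W(p,(p[4],p[3]+o,184)); r+= [proj("scene",X)-a,proj("side",X)-b]
    X=W(p,(p[5],p[6],p[7])); r+=[proj("scene",X)-s(350,130),proj("side",X)-d(184,83)]
    return np.concatenate(r)
q=least_squares(f,[600,350,1.5,60,-117,20,0,238]);p=q.x
print(p,np.degrees(p[2]));print(q.fun.reshape(-1,2))
print("cap",W(p,(p[5],p[6],218)),"bar",W(p,(-117,p[3],129)),"plunger",W(p,(-117,p[3]-124,129)))
np.save("p.npy",p)
def tri(u,v):
    return least_squares(lambda X:np.r_[proj("scene",X)-u,proj("side",X)-v],[600,300,50]).x
print("jar top",tri(s(367,45),d(105,190)), "reagent top",tri((410,314),(261,169)))
# ground intersections scene
def gnd(n,uv,z=0):
    return least_squares(lambda X:proj(n,[X[0],X[1],z])-uv,[700,0]).x
for n,uv,z in[("scene",(307,208),10),("scene",(228,269),10),("side",(319,271),10),("side",(377,224),10),("scene",(217,209),0),("side",(412,278),0),("scene",(404,347),0),("side",(382,318),0)]:print(n,uv,gnd(n,uv,z))
E
```

```text
[ 464.99  195.18    2.13   63.24 -115.89   20.68    1.18  237.42] 122.04887863313441
[[-1.02 -1.84]
 [-1.19 -1.08]
 [ 1.83 -0.79]
 [ 0.35 -1.27]
 [ 0.54 -1.72]
 [-0.96 -2.07]
 [-0.05 -0.32]
 [ 0.24 -0.22]
 [-0.13 -0.25]
 [ 0.15 -0.34]
 [ 0.4  -0.07]
 [-0.11 -0.24]
 [ 0.03 -0.01]
 [ 0.04  0.01]]
cap [453.02 212.08 218.  ] bar [473.47  62.45 129.  ] plunger [578.57 128.25 129.  ]
jar top [359.76 184.81 222.01] reagent top [698.54 345.9  110.03]
scene (307, 208) [464.81 -71.  ]
scene (228, 269) [ 772.37 -117.72]
side (319, 271) [458.75 -83.65]
side (377, 224) [ 766.35 -123.65]
scene (217, 209) [ 613.58 -304.89]
side (412, 278) [ 599.64 -320.93]
scene (404, 347) [711.93 358.77]
side (382, 318) [ 417.37 -309.87]
```

Box yaw is 122° (front turned 32° from −y, inside the stated range). The cap top measures z≈237 and sits 160.7 mm behind the lip edge, so both agree with the given sizes. The bar is in the half near the robot. I'll move over the cap, pre-turned counterclockwise.

arm_command --increments "0 0 0 -5 0 0 -8; 0 4 -5 -7.2 0 0 -16; 0 8 -10 -7.2 0 0 -24; 0 12 -15 -7.2 0 0 -33; 0 16 -20 -7.2 0 0 -42; 0 21.2 -27.1 -7.2 0 0 -55; 0 21.2 -27.1 -7.2 0 0 -70; 0 21.2 -27.1 -7.2 0 0 -80; 0 21.2 -27.1 -7.2 0 0 -90; 0 21.2 -27.1 -7.2 0 0 -100"

```text
clock: 1.15
tool_pos: [452.7, 213.0, 290.9]
tcp_rot: [0.145, 3.138, -0.0]
ft_force: [0.3, -0.7, 0.6]
gripper_width: 93.1
grasp_force: 0.0
```

arm_command --increments "0 0 0 0 0 0 0; 0 0 0 0 0 0 0; 0 0 0 0 0 0 0"

```text
clock: 1.45
tool_pos: [454.2, 211.7, 290.5]
tcp_rot: [-0.167, -3.137, 0.0]
ft_force: [-0.8, 0.2, 0.3]
gripper_width: 93.1
grasp_force: 0.0
```

```bash
python3 - <<'E'
from h import *
import cv2
s=get_state();print(s)
im=capture("wrist");cv2.imwrite("pics/w1.png",im)
c=camera_info("wrist");T=c["T_tool_cam"];R=Ro.from_rotvec(s["tcp_rot"]).as_matrix()
p=np.load("p.npy")
for X in([453,212,237],[453,212,197],[453,212,189]):
    q=T[:3,:3].T@(R.T@(np.array(X)-s["tool_pos"])-T[:3,3]);q=c["intrinsics"]@q;print(X,q[:2]/q[2],q[2])
E
```

```text
{'clock': 1.45, 'joint_positions': array([-0.2 ,  0.27, -0.44,  2.  ,  0.15,  0.9 ,  0.75]), 'joint_velocities': array([-0.  ,  0.  , -0.  , -0.  ,  0.  , -0.  ,  0.01]), 'joint_efforts': array([  0.02, -46.96,  -2.69, -24.19,  -0.03,   0.07,  -0.02]), 'tool_pos': array([454.18, 211.72, 290.5 ]), 'tcp_rot': array([-0.17, -3.14,  0.  ]), 'ft_force': array([-0.84,  0.18,  0.28]), 'ft_torque': array([ 0.13, -0.04,  0.02]), 'grasp_force': 0.0, 'gripper_width': 93.14598276712529}
[453, 212, 237] [325.22 211.57] 232.1936700282829
[453, 212, 197] [325.39 193.64] 270.45552608154856
[453, 212, 189] [325.42 190.65] 278.10789729220176
```

View pics/w1.png

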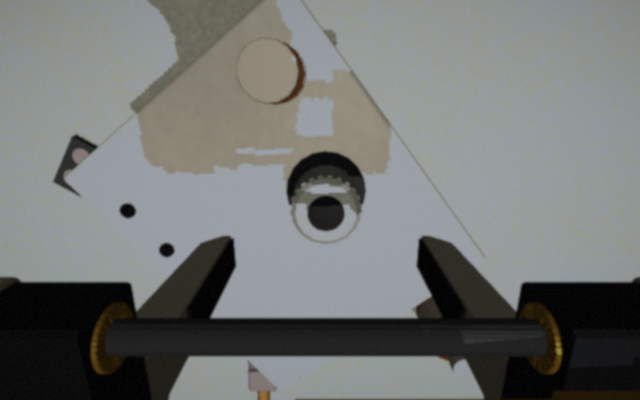

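The wrist view shows the cap top centred at (326,211), against a predicted (325,212), so the position holds. The jar is upper left at (270,70) and clear of the fingers. I'll descend and grip.

arm_command --increments "0 0.1 0 3 0 0 0; 0 0.1 0 6 0 0 0; 0 0.1 0 8.9 0 0 0; 0 0.1 0 8.9 0 0 0; 255 0.1 0 8.9 0 0 0; 255 0.1 0 8.9 0 0 0; 255 0.1 0 8.9 0 0 0; 255 0.1 0 8.9 0 0 0; 255 0.1 0 8.9 0 0 0; 255 0.1 0 8.9 0 0 0"

```text
clock: 2.5
tool_pos: [453.1, 212.1, 201.9]
tcp_rot: [0.16, 3.137, 0.0]
ft_force: [0.1, -0.1, 0.1]
gripper_width: 49.8
grasp_force: 0.0
```

arm_command --increments "255 0 0 0 0 0 0; 255 0 0 0 0 0 0; 255 0 0 0 0 0 0; 255 0 0 0.01 0 0 5; 255 0 0 0.03 0 0 10; 255 0 0 0.04 0 0 15; 255 0 0 0.06 0 0 20; 255 0 0 0.07 0 0 25; 255 0 0 0.08 0 0 30; 255 0 0 0.08 0 0 30"

```text
clock: 3.5
tool_pos: [452.9, 211.3, 200.9]
tcp_rot: [0.972, 2.987, -0.002]
ft_force: [-1.7, -4.3, 5.8]
gripper_width: 45.9
grasp_force: 30.0
```

```bash
python3 - <<'E'
from h import *
s=get_state();print(s)
E
```

```text
{'clock': 3.5, 'joint_positions': array([-0.35,  0.37, -0.27,  2.11,  0.15,  0.68,  0.22]), 'joint_velocities': array([ 0.01,  0.  , -0.01, -0.  ,  0.01,  0.  ,  0.06]), 'joint_efforts': array([ -2.23, -49.14,  -2.99, -19.8 ,  -0.68,  -1.08,  -0.8 ]), 'tool_pos': array([452.87, 211.32, 200.89]), 'tcp_rot': array([ 0.97,  2.99, -0.  ]), 'ft_force': array([-1.71, -4.27,  5.76]), 'ft_torque': array([-0.9 ,  0.07, -0.11]), 'grasp_force': 30.002079071491607, 'gripper_width': 45.94861580474374}
```

arm_command --increments "255 0 0 0.02 0 0 6; 255 0 0 0.03 0 0 12; 255 0 0 0.05 0 0 18; 255 0 0 0.07 0 0 24; 255 0 0 0.08 0 0 30; 255 0 0 0.1 0 0 36; 255 0 0 0.12 0 0 42; 255 0 0 0.13 0 0 48; 255 0 0 0.14 0 0 50; 255 0 0 0.14 0 0 50"

```text
clock: 4.5
tool_pos: [452.2, 210.9, 199.4]
tcp_rot: [2.141, 2.299, -0.004]
ft_force: [-2.2, -5.8, 7.5]
gripper_width: 45.3
grasp_force: 30.0
```

```bash
python3 - <<'E'
from h import *
s=get_state();print(s)
E
```

```text
{'clock': 4.5, 'joint_positions': array([-0.53,  0.36, -0.03,  2.13,  0.02,  0.66, -0.5 ]), 'joint_velocities': array([ 0.01, -0.  , -0.01,  0.  ,  0.01,  0.  ,  0.03]), 'joint_efforts': array([ -2.21, -47.53,  -0.97, -20.7 ,  -0.76,  -1.81,  -0.41]), 'tool_pos': array([452.17, 210.86, 199.39]), 'tcp_rot': array([ 2.14,  2.3 , -0.  ]), 'ft_force': array([-2.16, -5.79,  7.51]), 'ft_torque': array([-1.3 ,  0.56, -0.  ]), 'grasp_force': 30.002825423216564, 'gripper_width': 45.345766957608696}
```

arm_command --increments "255 0 0 0.02 0 0 6; 255 0 0 0.03 0 0 12; 255 0 0 0.05 0 0 18; 255 0 0 0.06 0 0 24; 255 0 0 0.07 0 0 30; 255 0 0 0.07 0 0 30; 255 0 0 0.07 0 0 30"

```text
clock: 5.2
tool_pos: [452.6, 212.9, 199.0]
tcp_rot: [-2.66, -1.672, -0.0]
ft_force: [-3.3, -0.0, 7.4]
gripper_width: 45.5
grasp_force: 30.0
```

```bash
python3 - <<'E'
from h import *
s=get_state();print(s)
import cv2; cv2.imwrite("pics/w2.png",capture("wrist"))
E
```

```text
{'clock': 5.2, 'joint_positions': array([-0.64,  0.36,  0.11,  2.13, -0.07,  0.65, -0.93]), 'joint_velocities': array([ 0.01,  0.  , -0.01,  0.  , -0.  ,  0.  ,  0.01]), 'joint_efforts': array([  1.09, -47.11,   3.23, -18.51,  -0.26,  -0.81,  -0.73]), 'tool_pos': array([452.64, 212.94, 199.02]), 'tcp_rot': array([-2.66, -1.67, -0.  ]), 'ft_force': array([-3.26, -0.01,  7.44]), 'ft_torque': array([0.07, 0.65, 0.6 ]), 'grasp_force': 30.00186728158269, 'gripper_width': 45.474261893717845}
```

Total turn so far is about 110°, and the moment about z has risen to 0.6 N m, well over the 0.12 thread torque. I'll go a bit further to tell the stop from the drag.

arm_command --increments "255 0 0 0.01 0 0 4; 255 0 0 0.02 0 0 8; 255 0 0 0.03 0 0 12; 255 0 0 0.03 0 0 12"

```text
clock: 5.65
tool_pos: [453.6, 213.7, 199.0]
tcp_rot: [-2.821, -1.382, -0.004]
ft_force: [-2.1, 2.2, 5.8]
gripper_width: 45.5
grasp_force: 30.0
```

```bash
python3 - <<'E'
from h import *
s=get_state();print({k:s[k] for k in("joint_efforts","tool_pos","tcp_rot","ft_force","ft_torque")})
E
```

```text
{'joint_efforts': array([  1.53, -47.29,   4.27, -16.69,  -0.21,   0.09,  -1.31]), 'tool_pos': array([453.6 , 213.69, 198.95]), 'tcp_rot': array([-2.82, -1.38, -0.  ]), 'ft_force': array([-2.09,  2.15,  5.78]), 'ft_torque': array([0.45, 0.18, 0.59])}
```

arm_command --increments "255 0 0 0.01 0 0 4; 255 0 0 0.02 0 0 8; 255 0 0 0.03 0 0 12; 255 0 0 0.03 0 0 12"

```text
clock: 6.05
tool_pos: [454.1, 213.4, 198.8]
tcp_rot: [-2.95, -1.079, -0.005]
ft_force: [0.1, 0.1, 5.7]
gripper_width: 45.7
grasp_force: 30.0
```

```bash
python3 - <<'E'
from h import *
s=get_state();print({k:s[k] for k in("joint_positions","joint_efforts","tool_pos","tcp_rot","ft_force","ft_torque")})
E
```

```text
{'joint_positions': array([-0.73,  0.37,  0.23,  2.14, -0.14,  0.65, -1.27]), 'joint_efforts': array([  0.78, -46.39,   4.01, -16.16,  -0.62,   0.2 ,  -1.44]), 'tool_pos': array([454.08, 213.43, 198.8 ]), 'tcp_rot': array([-2.95, -1.08, -0.  ]), 'ft_force': array([0.08, 0.09, 5.72]), 'ft_torque': array([ 0.23, -0.09,  0.75])}
```

arm_command --increments "255 0 0 0 0 0 6; 255 0 0 0 0 0 12; 255 0 0 0 0 0 18; 255 0 0 0 0 0 22; 255 0 0 0 0 0 22; 255 0 0 0 0 0 22; 60 0 0 0 0 0 22; 60 0 0 0 0 0 22; 60 0 0 0 0 0 22; 60 0 0 0 0 0 22"

```text
clock: 7.05
tool_pos: [452.8, 212.1, 197.9]
tcp_rot: [3.102, 0.496, -0.001]
ft_force: [0.6, 0.3, -0.0]
gripper_width: 70.2
grasp_force: 0.0
```

arm_command --increments "60 0 0 -1 0 0 0; 60 0 0 -4 0 0 0; 60 0 0 -8 0 0 0; 60 0 0 -12 0 0 0; 255 0 0 -12 0 0 0; 255 0 0 -12 0 0 0"

```text
clock: 7.65
tool_pos: [453.1, 212.2, 319.1]
tcp_rot: [-3.101, -0.496, -0.003]
ft_force: [1.0, 0.9, -0.0]
gripper_width: 59.9
grasp_force: 0.0
```

```bash
python3 - <<'E'
from h import *
import cv2
s=get_state();print(s)
a=capture("wrist");cv2.imwrite("pics/w3.png",a)
b=capture("side");b=cv2.resize(b[140:280,180:340],None,fx=2.5,fy=2.5,interpolation=2)
o=np.zeros((400,640+400,3),np.uint8);cv2.imwrite("pics/m3.png",cv2.resize(np.hstack([a[:350],b]),None,fx=.77,fy=.77))
E
```

```text
{'clock': 7.65, 'joint_positions': array([-0.88,  0.22,  0.4 ,  2.  , -0.11,  0.94, -1.67]), 'joint_velocities': array([ 0.01,  0.03, -0.01,  0.04, -0.  , -0.01,  0.  ]), 'joint_efforts': array([  0.09, -43.58,   3.38, -26.61,   0.09,   0.04,  -0.06]), 'tool_pos': array([453.13, 212.22, 319.15]), 'tcp_rot': array([-3.1, -0.5, -0. ]), 'ft_force': array([ 0.96,  0.87, -0.01]), 'ft_torque': array([0.02, 0.06, 0.02]), 'grasp_force': 0.0, 'gripper_width': 59.89698140506893}
```

View pics/m3.png

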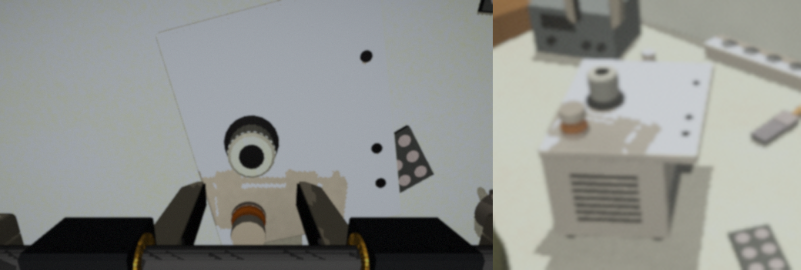

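The cap turned about 154° in total, which is more than the largest possible remaining travel of 149°, and the torque was limited at the stop. The jar and pins are undisturbed. For the side-on push I need to know reachability, so I'll fit a rough kinematic model from the poses logged.

```bash
cat > kin.py <<'E'
from h import *
s=get_state()
D=[([-.077,.6,-.003,1.6,.002,.943,-.08],[724.5,0,217.75],[-2.221,-2.221,.002]),
([-.2,.27,-.44,2.,.15,.9,.75],[454.18,211.72,290.5],[-.167,-3.137,0]),
([-.35,.37,-.27,2.11,.15,.68,.22],[452.87,211.32,200.89],[.972,2.987,-.002]),
([-.53,.36,-.03,2.13,.02,.66,-.5],[452.17,210.86,199.39],[2.141,2.299,-.004]),
([-.64,.36,.11,2.13,-.07,.65,-.93],[452.64,212.94,199.02],[-2.66,-1.672,0]),
([-.73,.37,.23,2.14,-.14,.65,-1.27],[454.08,213.43,198.8],[-2.95,-1.079,-.005]),
([-.88,.22,.4,2.,-.11,.94,-1.67],[453.1,212.2,319.1],[-3.101,-.496,-.003])]
lim=np.array([[-2.57,2.57],[-.35,1.97],[-1.29,1.29],[.11,2.56],[-1.05,4.19],[.11,1.86],[-2.63,2.63]])
def fk(k,q):
    R=np.eye(3);x=np.array([0,0,k[0]]);L=[(0,0,0),(k[1],k[2],k[3]),(0,0,0),(k[4],k[5],k[6]),(0,0,0),(k[7],k[8],k[9]),(0,0,k[10])]
    for i in range(7):
        R=R@Ro.from_rotvec([0,q[i],0] if i%2 else [0,0,-q[i]]).as_matrix(); x=x+R@np.array(L[i])
    return x,R@Ro.from_euler('z',k[11]).as_matrix()
k0=np.array([350,0,0,400,0,0,400,0,0,0,300,np.pi/2])
def res(k):
    r=[]
    for q,x,v in D:
        X,R=fk(k,q);r+=[(X-x)/5,100*(Ro.from_matrix(R.T@Ro.from_rotvec(v).as_matrix())).as_rotvec()/1.]
    return np.r_[np.concatenate(r),(k-k0)[[0,3,6,10]]/200,(k-k0)[[1,2,4,5,7,8,9]]/60]
k=min((least_squares(res,np.r_[k0[:11],a]) for a in(np.pi/2,-np.pi/2,0,np.pi)),key=lambda q:q.cost)
K=k.x
def ik(x,R,q0,w=.02):
    f=lambda q:(lambda P:np.r_[(P[0]-x)/10,20*Ro.from_matrix(P[1].T@R).as_rotvec(),w*(q-q0)])(fk(K,q))
    return least_squares(f,np.clip(q0,lim[:,0]+.02,lim[:,1]-.02),bounds=(lim[:,0]+.03,lim[:,1]-.03))
E
python3 - <<'E'
from kin import *
print(K,k.cost,np.abs(k.fun).max())
for q,x,v in D:
    X,R=fk(K,q);print(X-x,np.degrees(Ro.from_matrix(R.T@Ro.from_rotvec(v).as_matrix()).as_rotvec()))
bar=np.array([473.5,62.5,122])
q0=get_state()["joint_positions"]
rng=np.random.default_rng(0)
for az in(90,100,110,122):
  for tl in(0,15,30,40):
    a,t=np.radians([az,tl]);z=np.array([np.cos(t)*np.cos(a),np.cos(t)*np.sin(a),-np.sin(t)])
    h=np.array([-np.sin(a),np.cos(a),0])
    best=None
    for sg in(1,-1):
      y=sg*h;R=np.c_[np.cross(y,z),y,z];x=bar+z*15
      for i in range(12):
        r=ik(x,R,q0 if i==0 else rng.uniform(lim[:,0],lim[:,1]),.001)
        e=np.linalg.norm(r.fun[:6])
        if best is None or (e,0)<(best[0]-.3,0) or (e<best[0]+.3 and np.abs(r.x-q0).sum()<np.abs(best[1]-q0).sum()):best=(e,r.x,sg)
    print(az,tl,best[2],round(best[0],2),best[1])
E
```

```text
[255.17  -0.55 -29.51 642.4    2.15 -32.35 442.36  -3.91   3.27   0.38
 304.23   1.57] 3.1083305889795154 1.2119891934738904
[-0.04 -1.51  1.19] [-0.   -0.02 -0.09]
[ 0.15 -1.06 -0.5 ] [-0.08  0.22  0.15]
[0.51 2.52 0.29] [ 0.08 -0.19 -0.25]
[-1.45 -2.16 -0.76] [-0.26  0.2   0.03]
[1.87 1.86 2.01] [-0.04 -0.35 -0.14]
[-2.03 -0.72 -1.21] [-0.2   0.43  0.01]
[ 0.26  1.11 -0.96] [-0.17  0.08  0.29]Traceback (most recent call last):
  File "<stdin>", line 16, in <module>
  File "kin.py", line 26, in ik
    return least_squares(f,np.clip(q0,lim[:,0]+.02,lim[:,1]-.02),bounds=(lim[:,0]+.03,lim[:,1]-.03))
    return func(*args, **kwargs)
    raise ValueError("Initial guess is outside of provided bounds")
ValueError: Initial guess is outside of provided bounds
```

```bash
sed -i 's/lim\[:,0\]+.02,lim\[:,1\]-.02/lim[:,0]+.05,lim[:,1]-.05/' kin.py
timeout 500 python3 - <<'E'
from kin import *
bar=np.array([473.5,62.5,122])
q0=get_state()["joint_positions"]
rng=np.random.default_rng(0)
for az in(75,90,105,122):
  for tl in(0,20,35):
    a,t=np.radians([az,tl]);z=np.array([np.cos(t)*np.cos(a),np.cos(t)*np.sin(a),-np.sin(t)])
    h=np.array([-np.sin(a),np.cos(a),0])
    for sg in(1,-1):
      best=None
      y=sg*h;R=np.c_[np.cross(y,z),y,z];x=bar+z*15
      for i in range(8):
        r=ik(x,R,q0 if i==0 else rng.uniform(lim[:,0],lim[:,1]),.001)
        e=np.linalg.norm(r.fun[:6]);c=max(e,.2)*5+np.abs(r.x-q0).max()
        if best is None or c<best[0]:best=(c,r.x,e)
      print(az,tl,sg,round(best[2],2),best[1])
E
```

```text
75 0 1 0.0 [ 1.12  1.48 -1.15  2.28 -1.02  0.4  -1.89]
75 0 -1 0.0 [ 1.17  1.57 -1.26  2.28 -0.72  0.29  0.95]
75 20 1 0.0 [ 1.06  1.23 -1.17  2.33 -1.02  0.19 -2.06]
75 20 -1 0.0 [ 1.09  1.28 -1.23  2.33 -0.68  0.14  0.74]
75 35 1 0.01 [ 0.94  1.   -1.09  2.35 -1.02  0.14 -2.2 ]
75 35 -1 0.15 [ 1.03  1.13 -1.26  2.33  0.62  0.14 -0.7 ]
90 0 1 0.0 [ 0.8   1.18 -0.68  2.14 -1.02  0.99 -1.82]
90 0 -1 0.0 [ 1.11  1.54 -1.26  2.12 -0.29  0.6   0.51]
90 20 1 0.0 [ 0.74  0.96 -0.65  2.19 -1.02  0.79 -1.92]
90 20 -1 0.0 [ 0.96  1.14 -1.03  2.18 -0.59  0.54  0.75]
90 35 1 0.0 [ 0.61  0.8  -0.55  2.23 -1.02  0.67 -2.01]
90 35 -1 0.0 [ 1.    1.15 -1.26  2.2   0.22  0.43 -0.16]
105 0 1 0.0 [ 0.32  1.06 -0.06  2.02 -1.02  1.56 -1.65]
105 0 -1 0.0 [ 1.02  1.53 -1.26  1.98 -0.16  0.9   0.39]
105 20 1 0.0 [ 0.23  0.89  0.02  2.08 -1.02  1.32 -1.72]
105 20 -1 0.0 [ 0.92  1.2  -1.1   2.04 -0.22  0.79  0.47]
105 35 1 0.0 [ 0.12  0.77  0.11  2.13 -1.02  1.14 -1.77]
105 35 -1 0.0 [ 0.89  1.08 -1.14  2.08  0.    0.69  0.21]
122 0 1 0.0 [ 0.05  1.1   0.22  1.88 -0.88  1.83 -1.57]
122 0 -1 0.0 [ 0.87  1.47 -1.19  1.83 -0.15  1.22  0.42]
122 20 1 0.0 [ 0.    0.94  0.27  1.95 -0.87  1.56 -1.64]
122 20 -1 0.0 [ 0.87  1.33 -1.26  1.89  0.08  1.1   0.24]
122 35 1 0.0 [-0.09  0.83  0.33  2.01 -0.87  1.35 -1.67]
122 35 -1 0.0 [ 0.85  1.19 -1.26  1.95  0.22  1.    0.13]
```

```bash
cat > plan.py <<'E'
from kin import *
p=np.load("p.npy")
def W(b):
    c,sn=np.cos(p[2]),np.sin(p[2]);return np.array([p[0]+c*b[0]-sn*b[1],p[1]+sn*b[0]+c*b[1],b[2]])
a,t=np.radians([112,10]);z=np.array([np.cos(t)*np.cos(a),np.cos(t)*np.sin(a),-np.sin(t)])
y=np.array([-np.sin(a),np.cos(a),0]);RT=np.c_[np.cross(y,z),y,z]
ins=W((-107,p[3],106));pre=ins-RT[:,2]*[130,130,0]; hi=pre+[20,-20,190]
def inc(x,R,s=None):
    s=s or get_state();R0=Ro.from_rotvec(s["tcp_rot"]).as_matrix()
    return R0.T@(np.asarray(x)-s["tool_pos"])/10,np.degrees(Ro.from_matrix(R0.T@R).as_rotvec())
E
python3 - <<'E'
from plan import *
print("ins,pre,hi",ins,pre,hi);s=get_state();print(inc(hi,RT),np.linalg.norm(inc(hi,RT)[1]))
R0=Ro.from_rotvec(s["tcp_rot"]);d=(R0.inv()*Ro.from_matrix(RT)).as_rotvec();q=s["joint_positions"]
for f in np.linspace(0,1,9)[1:]:
    r=ik(s["tool_pos"]+f*(hi-s["tool_pos"]),(R0*Ro.from_rotvec(f*d)).as_matrix(),q);q=r.x;print(q,np.linalg.norm(r.fun[:6]))
for x in(pre,ins,ins+[0,0,25]):
    r=ik(x,RT,q);q=r.x;print(q,np.linalg.norm(r.fun[:6]))
E
```

```text
ins,pre,hi [468.17  70.93 106.  ] [516.12 -47.77 106.  ] [536.12 -67.77 296.  ]
(array([-0.76, 29.18,  2.15]), array([ 59.36, -63.37,  70.63])) 111.92775020292451
[-0.72  0.28  0.42  1.95 -0.28  1.09 -1.56] 1.0487358475667854e-05
[-0.56  0.36  0.44  1.89 -0.42  1.25 -1.49] 8.17963489742928e-06
[-0.42  0.44  0.45  1.84 -0.52  1.41 -1.47] 6.6278147915233955e-06
[-0.29  0.53  0.46  1.8  -0.6   1.57 -1.48] 5.583977938231789e-06
[-0.17  0.62  0.47  1.76 -0.67  1.72 -1.52] 4.79216373665898e-06
[-0.01  0.69  0.4   1.73 -0.72  1.83 -1.62] 1.2182242869246711e-05
[ 0.26  0.74  0.1   1.7  -0.74  1.83 -1.87] 3.044569510096588e-05
[ 0.46  0.8  -0.09  1.68 -0.79  1.83 -2.08] 1.9190950858617346e-05
[ 0.45  1.04 -0.09  1.75 -0.74  1.6  -1.87] 6.5754273667226726e-06
[ 0.35  1.01 -0.16  1.97 -0.87  1.4  -1.79] 8.774017052608919e-06
[ 0.35  0.97 -0.16  1.98 -0.87  1.42 -1.81] 7.938113029995171e-07
```

arm_command --increments "255 0 4 0 0 0 0; 255 0 8 0 4 -4 5; 255 0 12 0 8 -9 10; 255 -0.2 16 0 12 -13 14; 255 -0.4 20 0 16 -17 19; 255 -0.6 24 0 20 -21 24; 255 -0.8 27 0 24 -26 29; 255 -0.8 29.2 0 28 -30 33; 255 -0.8 29.2 0 30 -32 35; 255 -0.8 29.2 0 30 -32 35"

```text
clock: 8.75
tool_pos: [536.0, -69.6, 314.9]
tcp_rot: [-2.553, 0.427, 0.856]
ft_force: [0.6, 0.2, -0.7]
gripper_width: 0.5
grasp_force: 0.0
```

```bash
python3 - <<'E'
from plan import *
s=get_state();print(s);h=pre+[20,-20,80]
print(inc(h,RT),inc(pre,RT)); q=s["joint_positions"];X,R=fk(K,q);print(X-s["tool_pos"])
R0=Ro.from_rotvec(s["tcp_rot"]);d=(R0.inv()*Ro.from_matrix(RT)).as_rotvec()
for f in (.33,.66,1):
    r=ik(s["tool_pos"]+f*(h-s["tool_pos"]),(R0*Ro.from_rotvec(f*d)).as_matrix(),q);q=r.x;print(q,np.linalg.norm(r.fun[:6]))
E
```

```text
{'clock': 8.75, 'joint_positions': array([-0.08,  0.67,  0.55,  1.58, -0.51,  1.76, -1.29]), 'joint_velocities': array([-0.05, -0.06, -0.02,  0.01,  0.02, -0.04,  0.02]), 'joint_efforts': array([  2.39, -73.17,  11.23, -22.45,  -0.63,   3.34,  -0.24]), 'tool_pos': array([536.  , -69.63, 314.94]), 'tcp_rot': array([-2.55,  0.43,  0.86]), 'ft_force': array([ 0.57,  0.25, -0.74]), 'ft_torque': array([-0.38, -0.41,  0.02]), 'grasp_force': 0.0, 'gripper_width': 0.4607101677890443}
(array([8.05, 3.49, 9.45]), array([ 29.62, -31.  ,  35.14])) (array([11.22,  4.84, 17.2 ]), array([ 29.62, -31.  ,  35.14]))
[ 15.38 -20.32  -8.5 ]
[ 0.01  0.76  0.48  1.63 -0.62  1.83 -1.44] 1.0729957053242908e-05
[ 0.19  0.85  0.26  1.66 -0.7   1.83 -1.67] 2.229860989286066e-05
[ 0.31  0.96  0.16  1.71 -0.82  1.83 -1.82] 8.979371294481978e-06
```

arm_command --increments "255 3 1.3 4 0 0 0; 255 6 2.6 8 0 0 0; 255 9 4 12 3 -3 4; 255 10.5 4.5 15 7 -8 9; 255 10.5 4.5 15 11 -12 14; 255 10.5 4.5 15 15 -16 18; 255 10.5 4.5 15 19 -20 22; 255 10.5 4.5 15 23 -24 27; 255 10.5 4.5 15 27 -28 32; 255 10.5 4.5 15 29.6 -31 35.1"

```text
clock: 9.75
tool_pos: [524.0, -51.5, 130.0]
tcp_rot: [-1.641, 1.1, 1.374]
ft_force: [-0.1, 0.4, -0.4]
gripper_width: 0.4
grasp_force: 0.0
```

arm_command --increments "255 0 0 0 0 0 0; 255 0 0 0 0 0 0"

```text
clock: 9.95
tool_pos: [524.5, -51.8, 130.6]
tcp_rot: [-1.648, 1.094, 1.369]
ft_force: [0.3, 0.3, -0.3]
gripper_width: 0.7
grasp_force: 0.0
```

```bash
python3 - <<'E'
from plan import *
s=get_state();print(s)
print("pre",inc(pre,RT),"ins",inc(ins,RT))
import cv2
cv2.imwrite("pics/w4.png",capture("wrist"))
c=camera_info("wrist");T=c["T_tool_cam"];R=Ro.from_rotvec(s["tcp_rot"]).as_matrix()
for b in((-128,p[3]+50,129),(-128,p[3]-50,129),(-128,p[3]+50,141),(-128,p[3]-50,141),(-117,p[3]-124,129),(-140,135,165),(-140,-135,165)):
    q=T[:3,:3].T@(R.T@(W(b)-s["tool_pos"])-T[:3,3]);q=c["intrinsics"]@q;print(b,q[:2]/q[2],q[2])
E
```

```text
{'clock': 9.95, 'joint_positions': array([ 0.26,  1.09,  0.29,  1.68, -0.84,  1.84, -1.66]), 'joint_velocities': array([-0.02, -0.01,  0.01, -0.01, -0.  ,  0.01, -0.  ]), 'joint_efforts': array([  2.27, -86.88,   7.61,  -7.92,  -0.33,   3.98,  -0.14]), 'tool_pos': array([524.52, -51.77, 130.62]), 'tcp_rot': array([-1.65,  1.09,  1.37]), 'ft_force': array([ 0.31,  0.27, -0.34]), 'ft_torque': array([-0.82, -0.35, -0.04]), 'grasp_force': 0.0, 'gripper_width': 0.7420390059899546}
pre (array([2.3 , 0.65, 1.11]), array([ 0.31, -0.2 ,  0.57])) ins (array([ 0.03,  0.56, 13.71]), array([ 0.31, -0.2 ,  0.57]))
(-128, np.float64(113.23638598664398), 129) [392.02 215.67] 287.3516831871488
(-128, np.float64(13.236385986643981), 129) [272.13 211.16] 303.96125658413524
(-128, np.float64(113.23638598664398), 141) [391.57 230.38] 288.72869715454044
(-128, np.float64(13.236385986643981), 141) [272.24 225.09] 305.33827055152693
(-117, np.float64(-60.76361401335602), 129) [197.97 206.32] 327.02585330941906
(-140, 135, 165) [419.53 265.53] 276.11495901519623
(-140, -135, 165) [109.11 247.03] 320.9608071870597
```

View pics/w4.png

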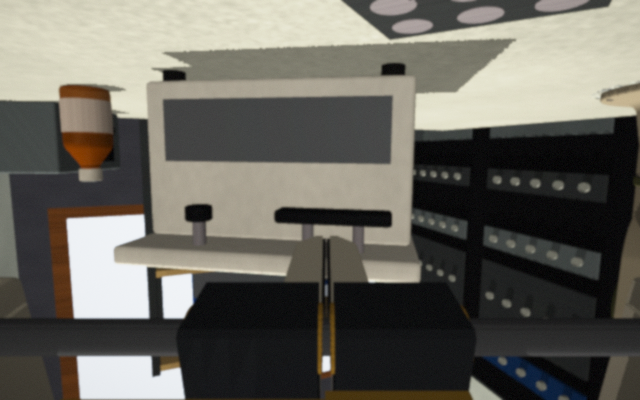

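The upside-down wrist view shows the bar at (276–391, 210), predicted (272–392, 213), the plunger at (199,213) and the fingers centred at column 327 near the bar's middle. I'll go below the bar, then in.

arm_command --increments "255 1.2 0.3 0.5 0 0 0; 255 2.3 0.6 1.1 0 0 0; 255 2.3 0.6 1.1 0 0 0; 255 1.7 0.6 4.2 0 0 0; 255 1.2 0.6 7.2 0 0 0; 255 0.7 0.6 10 0 0 0; 255 0.3 0.6 12 0 0 0; 255 0 0.6 13.7 0 0 0; 255 0 0.6 13.7 0 0 0; 255 0 0.6 13.7 0 0 0"

```text
clock: 11.0
tool_pos: [468.3, 69.8, 106.3]
tcp_rot: [-1.645, 1.097, 1.37]
ft_force: [-0.1, 0.3, 0.3]
gripper_width: 0.5
grasp_force: 0.0
```

```bash
python3 - <<'E'
from plan import *
s=get_state();print(s)
print("up25",inc(ins+[0,0,25],RT),"up10",inc(ins+[0,0,10],RT))
E
```

```text
{'clock': 11.0, 'joint_positions': array([ 0.14,  1.08,  0.23,  1.92, -0.94,  1.65, -1.56]), 'joint_velocities': array([ 0.02,  0.  ,  0.01, -0.01,  0.  ,  0.  , -0.  ]), 'joint_efforts': array([ -1.52, -81.5 ,   4.56,  -1.55,  -0.04,   4.06,   0.04]), 'tool_pos': array([468.3 ,  69.81, 106.28]), 'tcp_rot': array([-1.65,  1.1 ,  1.37]), 'ft_force': array([-0.06,  0.32,  0.29]), 'ft_torque': array([-0.81, -0.38, -0.02]), 'grasp_force': 0.0, 'gripper_width': 0.5370500335050152}
up25 (array([-2.45, -0.05, -0.33]), array([ 0.22, -0.17,  0.42])) up10 (array([-0.98, -0.04, -0.06]), array([ 0.22, -0.17,  0.42]))
```

Inserted with no contact. Now straight up, in small steps.

arm_command --increments "255 -0.3 0 0 0 0 0; 255 -0.6 0 -0.1 0 0 0; 255 -0.9 0 -0.1 0 0 0; 255 -1.1 0 -0.2 0 0 0; 255 -1.3 0 -0.2 0 0 0; 255 -1.5 0 -0.3 0 0 0; 255 -1.5 0 -0.3 0 0 0"

```text
clock: 11.7
tool_pos: [468.1, 69.8, 121.9]
tcp_rot: [-1.645, 1.097, 1.37]
ft_force: [0.6, -1.0, -2.0]
gripper_width: 0.7
grasp_force: 1.1
```

arm_command --increments "255 -0.1 0 0 0 0 0; 255 -0.2 0 0 0 0 0; 255 -0.3 0 -0.1 0 0 0; 255 -0.4 0 -0.1 0 0 0; 255 -0.4 0 -0.1 0 0 0"

```text
clock: 12.2
tool_pos: [468.1, 69.7, 126.0]
tcp_rot: [-1.645, 1.097, 1.371]
ft_force: [0.9, -0.8, -3.8]
gripper_width: 0.1
grasp_force: 1.4
```

arm_command --increments "255 -0.1 0 0 0 0 0; 255 -0.2 0 0 0 0 0; 255 -0.3 0 -0.1 0 0 0; 255 -0.3 0 -0.1 0 0 0"

```text
clock: 12.6
tool_pos: [468.2, 69.4, 126.9]
tcp_rot: [-1.648, 1.1, 1.369]
ft_force: [-1.0, 4.7, -18.7]
gripper_width: 0.2
grasp_force: 8.5
```

arm_command --increments "255 -0.1 0 0 0 0 0; 255 -0.2 0 0 0 0 0; 255 -0.3 0 -0.1 0 0 0; 255 -0.3 0 -0.1 0 0 0"

```text
clock: 13.0
tool_pos: [468.2, 69.3, 127.2]
tcp_rot: [-1.652, 1.103, 1.368]
ft_force: [-2.6, 12.4, -34.7]
gripper_width: 0.4
grasp_force: 15.6
```

Force climbs to 35 N with no more travel, so the bar is on its stop. I'll back off downward, then out.

arm_command --increments "255 0.8 0 0.1 0 0 0; 255 1.6 0 0.2 0 0 0; 255 2.4 0 0.4 0 0 0; 255 2.4 0 0.4 0 0 0; 255 2.6 0 -3 0 0 0; 255 2.6 0 -6 0 0 0; 255 2.6 0 -9 0 0 0; 255 2.6 0 -12 0 0 0; 255 2.6 0 -12 0 0 0; 255 2.6 0 -12 0 0 0"

```text
clock: 14.0
tool_pos: [514.9, -45.1, 128.0]
tcp_rot: [-1.643, 1.097, 1.37]
ft_force: [0.3, 0.8, 0.4]
gripper_width: 0.4
grasp_force: 0.0
```

```bash
python3 - <<'E'
from h import *
import cv2
s=get_state();print(s["clock"],s["tool_pos"],s["ft_force"])
a=capture("wrist");b=capture("side");b=cv2.resize(b[140:280,180:340],None,fx=2.5,fy=2.5,interpolation=2)
cv2.imwrite("pics/m5.png",cv2.resize(np.hstack([a[:350],b]),None,fx=.77,fy=.77))
E
```

```text
14.0 [514.93 -45.15 128.03] [0.26 0.81 0.44]
```

View pics/m5.png

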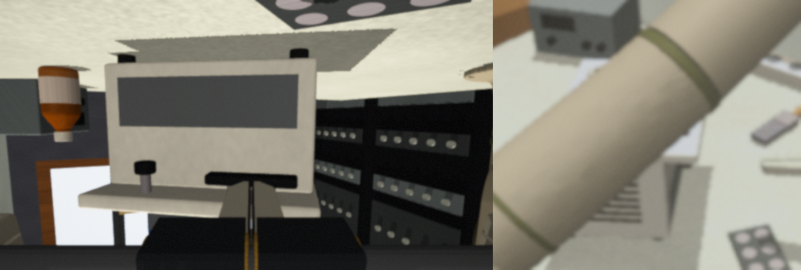

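The bar now sits closer to the lip, at row 181 with the plunger still at row 167. The lamp bar is up, the fan is untouched and the tool is free.

```bash
python3 -c "
from rig import *
print(finish_job())"
```

```text
the job is handed in; nothing more can be done
None
```

I handed the job in at about 14 s of robot time: the gland cap was screwed to its stop, then the lamp bar pushed fully up, with the fan plunger left hanging and no contact felt with anything else; no verdict came back.

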